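# Snap the food box lid shut all the way round

## Task

The lid of the steel food box is lying on it with all four rim sections still standing open: press each section down until it clicks fully shut, starting with the side that has the pull tab and going round clockwise as seen from above. Only press with the fingertips: do not lift or tip the box or push it away from its place, and leave everything else on the worktop where it is.

Things in the scene. Friction and masses are not known exactly. Their poses are not given: they have to be found in the camera images.
- food_box: loose steel food box with a white snap-fit lid, 176 x 132 mm over the lid (long side along its x), 62 mm high when shut, 0.9 kg. Origin: centre of its underside, z up, -x towards the short side with the pull tab. The lid's middle panel (108 x 64 mm) is fixed; round it lie four rim sections, 34 mm deep, hinged on the panel's edges; outer edges stand 7 mm proud when open, as all are at first
- tab_side (a joint): rim section on the short side at -x of the box frame, the only one with a pull tab (36 mm wide, standing 16 mm out from the lid's edge): angle pressed down, rad; 0 = standing open, 0.22 = fully shut on a hard stop. It resists with about 4 N at its ridge; past halfway it clicks down and stays, before that it springs back up
- tab_side_ridge (a point): top middle of the thumb ridge (44 mm long, 8 mm wide, along the edge) on that section, 8 mm in from its outer edge: where to press. Moves with the section: shut it lies 64 mm above the worktop and 80 mm from the box centre towards -x of the box frame; open it is 6 mm higher
- second_side (a joint): rim section on the long side at +y of the box frame, next clockwise from the tab side seen from above: angle pressed down, rad; 0 = standing open, 0.22 = fully shut on a hard stop. It resists with about 4 N at its ridge; past halfway it clicks down and stays, before that it springs back up
- second_side_ridge (a point): top middle of the thumb ridge (44 mm long, 8 mm wide, along the edge) on that section, 8 mm in from its outer edge: where to press. Moves with the section: shut it lies 64 mm above the worktop and 58 mm from the box centre towards +y of the box frame; open it is 6 mm higher
- third_side (a joint): rim section on the short side at +x of the box frame, opposite the tab: angle pressed down, rad; 0 = standing open, 0.22 = fully shut on a hard stop. It resists with about 4 N at its ridge; past halfway it clicks down and stays, before that it springs back up
- third_side_ridge (a point): top middle of the thumb ridge (44 mm long, 8 mm wide, along the edge) on that section, 8 mm in from its outer edge: where to press. Moves with the section: shut it lies 64 mm above the worktop and 80 mm from the box centre towards +x of the box frame; open it is 6 mm higher
- fourth_side (a joint): rim section on the long side at -y of the box frame, last clockwise: angle pressed down, rad; 0 = standing open, 0.22 = fully shut on a hard stop. It resists with about 4 N at its ridge; past halfway it clicks down and stays, before that it springs back up
- fourth_side_ridge (a point): top middle of the thumb ridge (44 mm long, 8 mm wide, along the edge) on that section, 8 mm in from its outer edge: where to press. Moves with the section: shut it lies 64 mm above the worktop and 58 mm from the box centre towards -y of the box frame; open it is 6 mm higher
- steel_tumbler: steel tumbler, 71 mm across, 104 high, bystander; origin under its centre
- salt_shaker: white salt shaker, 43 mm across, 105 high, bystander; origin under its centre
- steel_bowl: small steel bowl, 72 mm across, 34 high, bystander; origin under its centre
- garlic: garlic bulb, 53 mm across, 52 high, bystander; origin under its centre
- tea_spoon: tea spoon lying flat, 138 mm long, 13 high, bystander; origin under its centre

How it is judged:
By the outcome, as a careful person would: the job done as asked, in the order asked, and still so for the second after the job is handed in, with the robot touching nothing.
It also fails if it takes over 42 s, if anything falls off the work surface, if the arm or the gripper's body presses on something with over 40 N, if the wrist force passes 120 N, or if a joint passes its speed limit or range.

## Robot

A 6-joint arm with a two-finger parallel gripper is mounted at the origin on a cart in front of the work surface, level with it; the furniture and walls round the work are solid. World frame = base frame: x ahead of the robot, y to its left, z up, the work surface at z = 0. Lengths are in m, angles in rad, forces in N, time in s.
With the tool pointing down it reaches from about 0.35 to 0.775 m from the base axis. Payload 7.3 kg.
Tool frame: the origin (TCP) lies on the centre line of the jaws, within the pads' length; the fingertips stand 14 mm ahead of it and the grasp point (between the pads) lies 5 mm behind it (manip.tcp_to_tips is the distance from the TCP to the fingertips, in m); z points along the fingers, y is the line along which they close (so a half turn about z gives the same grasp; the last joint's range is limited). The gripper opens to 92 mm and grips with 3 to 60 N. Pads are 19 mm wide; open, the fingers measure 130 mm over their backs; the gripper's body (75 mm by 190 mm) begins 47 mm behind the grasp point.
Start: joints at [1.02, 0.342, 1.524, -0, 1.275, -0.146], TCP at [0.207, 0.483, 0.241] pointing down, gripper open.
Joint ranges: [-2.53, 2.53], [-0.77, 2.02], [0.04, 2.7], [-1, 4.14], [0.28, 2.66], [-3.11, 3.11]. Speed limits (rad/s): [2.57, 2.57, 3.14, 3.14, 3.14, 3.14].

## Interface

Orientations are given as a 3x3 rotation matrix whose columns are the frame's x, y, z axes.
In Python, from bench import manip, camera, silhouettes, tip_of gives the robot as it stands. The module is installed in compiled form; this text tells all that it offers. Calls block until the motion is done:
- manip.goto(position, orientation): joint-space move of the TCP to a pose.
- manip.move_l(position, rotation=None, vel=0.15, max_force=None): straight line of the TCP; rotation=None keeps the orientation; vel is the mean speed in m/s. With max_force (N) it stops when the force on the tool has changed by that much, and returns True; else False.
- manip.move_joints(angles): joint-space move.
- manip.gripper_to(opening, newtons=None): opening from 0.0 (shut) to 1.0 (fully open); newtons is the grip in N (None keeps the last); returns when the fingers have stopped.
- manip.hold(seconds).
- manip.inverse_kinematics(position, orientation): joint angles nearest the present ones, or None.
- manip.sense(): the state.
- camera(name): name is "side" or "top"; returns a dict with "frame" (420x560x3 uint8, blue, green, red), "depth" (420x560 float32, m along the optical axis (not along the pixel's ray), 0 where there is no reading), "K" (3x3 intrinsics, pixels), "k1" (the pictures are not rectified: a ray, as slopes to the right and down, at radius r is drawn at 1 + k1 r^2 times it, then the intrinsics apply), "origin" and "rotation" of the camera in the world. Camera axes: x right, y up, looking along -z (the intrinsics and any distortion apply to the point x, -y, -z); pixel columns grow to the right and rows downward; lengths in m; the calibration is good to about 2 mm. A picture is of the moment at which its call begins.
A pose or a line that the arm cannot do raises manip.Unreachable and nothing moves.
- manip.hand_in(): hands the job in; it is judged then, once.
Trained networks look in the newest picture that a camera, given by its name, has taken for a name from the list of things; names that differ only in an ending like _2 or _b are one class to them, and where a whole thing is asked for, a point or a joint stands for the part that bears it (a point fixed in the world has none). Each returns a list of dicts, best first, with "p" (0 to 1); they miss things now and then, are a little off and sometimes report something else, mostly with a low value. They report only what shows in the picture. A call takes as long as a camera call.
- silhouettes(camera, label): "pixels" (420x560 bool, what is visible of it) and "extent" ([left, top, width, height] in pixels, round what is visible of it).
- tip_of(camera, label): "at" ([column, row] in pixels: a listed point, or the origin of a listed thing).
The state is a dict: "clock": time; "qpos": joint angles; "joint_velocities": joint speeds; "joint_torque": joint torques, N m; "tool_pos": TCP position; "tool_rot": TCP orientation; "wrist_force": force on the tool from outside, world axes, zero at the start; "wrist_torque": the same for the moment, N m; "gripper_width": opening from 0.0 (shut) to 1.0 (fully open); "finger_force": force on a finger pad.
Only numpy, scipy, OpenCV 4.12 (cv2) and the standard library are available. Lean on these libraries where they do the work, as an engineer would, in place of code of your own. Each camera call takes 0.05 s, during which the arm holds its last target. There are 200 camera calls.

## Working session

There is one attempt and no reset: what is moved stays moved. The work goes in short steps, each a Python script; the robot and the scene stay as the last script left them, time stands still between calls to the robot, and variables do not carry over. Pictures are saved under pics/ and viewed, at most 10 in all, crops included, and the job is handed in when it is done.

```bash
mkdir -p pics; cat > h.py <<'E'
import numpy as np, cv2
from bench import manip, camera, silhouettes, tip_of
def world(c, px, depth=None, z=None):
    """pixels (N,2) -> world, by depth or on plane z"""
    px=np.atleast_2d(np.asarray(px,float))
    K=c["K"]; s=(px-[K[0,2],K[1,2]])/[K[0,0],K[1,1]]; u=s.copy()
    for _ in range(20): u=s/(1+c["k1"]*(u**2).sum(1,keepdims=True))
    d=np.c_[u[:,0],-u[:,1],-np.ones(len(u))]@np.asarray(c["rotation"]).T
    o=np.asarray(c["origin"])
    t=np.asarray(depth)[:,None] if depth is not None else ((z-o[2])/d[:,2])[:,None]
    return o+t*d
E
cat > a.py <<'E'
from h import *
R=['tab_side_ridge','second_side_ridge','third_side_ridge','fourth_side_ridge']
for n in ['top','side']:
    c=camera(n); cv2.imwrite(f'pics/{n}0.png',c['frame'])
    print(n,np.round(c['origin'],3),c['K'][0,0],c['k1'])
    for r in R:
        for t in tip_of(n,r)[:2]: print(r,round(t['p'],2),np.round(t['at'],1),np.round(world(c,t['at'],z=.07),4))
    for th in ['food_box','steel_tumbler','salt_shaker','steel_bowl','garlic','tea_spoon']:
        for s in silhouettes(n,th)[:1]:
            m=s['pixels']&(c['depth']>0); v,u=np.nonzero(m); P=world(c,np.c_[u,v],depth=c['depth'][m])
            print(th,round(s['p'],2),s['extent'],np.round(np.percentile(P,[2,50,98],axis=0),3).tolist())
            if th=='food_box':
                Q=P[(P[:,2]>.045)&(P[:,2]<.085)]
                print(len(Q),cv2.minAreaRect(Q[:,:2].astype(np.float32)*1000))
print(manip.sense()['clock'],manip.tcp_to_tips)
E
python3 a.py
```

```text
top [0.4   0.055 1.063] 407.31064443583904 -0.03538406696255463
tab_side_ridge 0.72 [302.8 188. ] [[0.6471 0.     0.07  ]]
second_side_ridge 0.74 [321.6 224.2] [[ 0.5553 -0.0454  0.07  ]]
third_side_ridge 0.57 [289.3 247.7] [[0.4973 0.0344 0.07  ]]
food_box 0.78 [266.9, 179.3, 65.0, 81.9] [[0.478, -0.062, 0.001], [0.567, 0.007, 0.064], [0.661, 0.08, 0.071]]
3798 ((574.8624877929688, 7.392791748046875), (135.103515625, 192.38743591308594), 76.36940002441406)
steel_tumbler 0.59 [128.8, 269.0, 36.3, 29.1] [[0.383, 0.353, 0.001], [0.414, 0.402, 0.053], [0.444, 0.418, 0.104]]
salt_shaker 0.54 [205.3, 274.5, 23.8, 14.3] [[0.398, 0.184, 0.001], [0.418, 0.201, 0.103], [0.437, 0.232, 0.107]]
steel_bowl 0.96 [395.3, 200.4, 32.7, 25.4] [[0.559, -0.318, -0.001], [0.595, -0.287, 0.014], [0.624, -0.248, 0.035]]
garlic 0.89 [402.3, 267.2, 20.4, 22.3] [[0.41, -0.296, 0.016], [0.432, -0.271, 0.034], [0.455, -0.253, 0.047]]
tea_spoon 0.68 [272.6, 151.3, 10.4, 38.1] [[0.663, 0.057, -0.001], [0.685, 0.065, 0.004], [0.761, 0.079, 0.013]]
side [ 0.673 -0.859  0.805] 472.97327934648456 -0.00454405343161411
[... 408 characters left out ...]
61, 0.076, 0.072]]
2975 ((577.6362915039062, 7.234046936035156), (138.4342803955078, 190.78196716308594), 75.35140228271484)
steel_tumbler 0.84 [225.5, 128.0, 22.0, 37.8] [[0.386, 0.352, 0.006], [0.419, 0.366, 0.075], [0.447, 0.423, 0.106]]
salt_shaker 0.77 [219.6, 161.8, 15.5, 40.1] [[0.4, 0.184, 0.004], [0.425, 0.192, 0.065], [0.443, 0.225, 0.107]]
steel_bowl 0.63 [242.3, 321.4, 36.4, 30.1] [[0.561, -0.311, 0.002], [0.591, -0.265, 0.018], [0.625, -0.244, 0.036]]
garlic 0.77 [174.8, 313.5, 25.8, 25.4] [[0.413, -0.299, 0.016], [0.437, -0.285, 0.034], [0.457, -0.258, 0.05]]
tea_spoon 0.58 [314.6, 234.0, 30.5, 9.7] [[0.674, 0.056, 0.001], [0.693, 0.068, 0.007], [0.757, 0.084, 0.015]]
1.1 0.014
```

```bash
cat > b.py <<'E'
from h import *
from scipy.optimize import least_squares
L=np.array([[-.08,0],[0,.058],[.08,0],[0,-.058]])
obs=[(0,.6471,0),(1,.5553,-.0454),(2,.4973,.0344),(0,.6534,-.0021),(1,.5502,-.0402),(2,.4846,.0326),(3,.589,.0583)]
def Rm(a): return np.array([[np.cos(a),-np.sin(a)],[np.sin(a),np.cos(a)]])
def f(p):
    r=[(Rm(p[2])@L[i]+p[:2]-[x,y])/.004 for i,x,y in obs]
    r=np.concatenate(r)
    e=Rm(p[2])@[-.008,0]+p[:2]   # rect over lid+tab
    return np.r_[r,(e-[.5762,.0073])/.002,(p[2]-np.radians(165.9))/.02]
s=least_squares(f,[.57,.01,np.radians(166)],loss='soft_l1')
print(s.x,np.degrees(s.x[2]));np.save('pose.npy',s.x)
T=s.x
def proj(c,P):
    q=(P-np.asarray(c['origin']))@np.asarray(c['rotation']); u=np.c_[q[:,0],-q[:,1]]/-q[:,2:]
    u=u*(1+c['k1']*(u**2).sum(1,keepdims=True)); return u*[c['K'][0,0],c['K'][1,1]]+[c['K'][0,2],c['K'][1,2]]
o=[]
for n,(x0,y0) in {'top':(250,160),'side':(215,180)}.items():
    c=camera(n); im=cv2.resize(c['frame'][y0:y0+110,x0:x0+110],None,fx=3.6,fy=3.6,interpolation=cv2.INTER_CUBIC); raw=im.copy()
    def pts(l,z): return (proj(c,np.c_[l@Rm(T[2]).T+T[:2],np.full(len(l),z)])-[x0,y0]+.5)*3.6
    for q,col in zip(pts(L,.07),[(0,0,255),(0,255,0),(255,0,0),(0,255,255)]): cv2.circle(im,tuple(int(v) for v in q),4,col,-1)
    cv2.polylines(im,[pts(np.array([[-.088,-.066],[.088,-.066],[.088,.066],[-.088,.066]]),.066).astype(int)],True,(255,0,255),1)
    cv2.polylines(im,[pts(np.array([[-.054,-.032],[.054,-.032],[.054,.032],[-.054,.032]]),.062).astype(int)],True,(255,0,255),1)
    o.append(im)
cv2.imwrite('pics/fit.png',np.hstack(o))
E
python3 b.py
```

```text
[0.56941171 0.01239219 2.89336848] 165.77780263077543
```

View pics/fit.png

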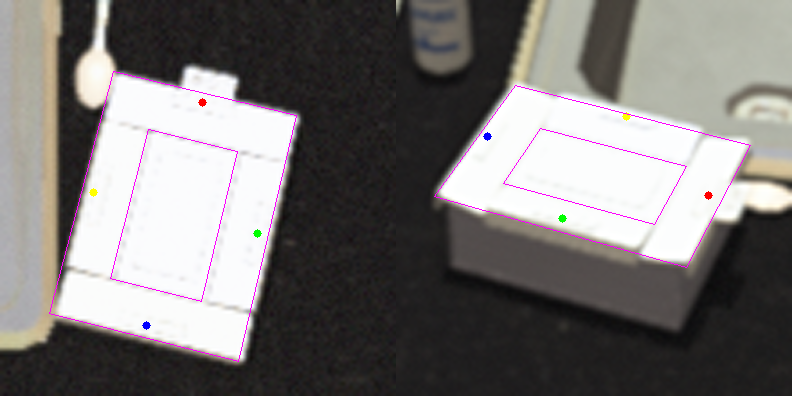

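The overlay shows the lid outline within about 2 mm in both views. The tab is at top-crop pixel (210,78), on the far side. Some furniture lies close to the left of the box, so I'll check its height before moving.

```bash
python3 - <<'E'
from h import *
c=camera('top')
v,u=np.mgrid[0:420:2,0:560:2]; v=v.ravel();u=u.ravel(); d=c['depth'][v,u]; k=d>0
P=world(c,np.c_[u,v][k],depth=d[k])
for x0 in np.arange(.3,.9,.1):
    print(round(x0,1),[round(float(P[m,2].max()),2) if (m:=(abs(P[:,0]-x0-.05)<.05)&(abs(P[:,1]-y0-.05)<.05)).any() else None for y0 in np.arange(-.4,.5,.1)])
cv2.imwrite('pics/both.png',np.hstack([cv2.imread(f'pics/{n}0.png')[:, 80:480] for n in('top','side')]))
E
```

```text
0.3 [0.01, 0.0, 0.0, 0.01, 0.01, 0.01, 0.01, 0.11, 0.1]
0.4 [0.0, 0.06, 0.01, 0.07, 0.07, 0.11, 0.11, 0.11, 0.1]
0.5 [0.04, 0.04, 0.0, 0.07, 0.07, 0.01, 0.01, 0.01, 0.01]
0.6 [0.04, 0.04, 0.01, 0.07, 0.07, 0.01, -0.15, -0.15, -0.15]
0.7 [0.0, 0.08, 0.07, 0.05, 0.05, 0.01, -0.15, -0.15, -0.15]
0.8 [0.01, 0.09, 0.09, 0.11, 0.16, 0.18, 0.01, 0.01, 0.23]
0.9 [0.32, 0.31, 0.31, 0.31, 0.31, 0.31, 0.32, 0.32, 0.32]
```

View pics/both.png

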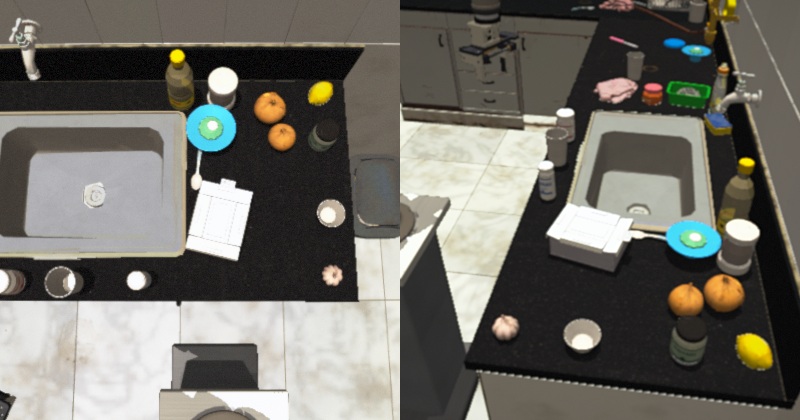

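```bash
cat > p.py <<'E'
from h import *
T=np.load('pose.npy'); L=[(-.08,0),(0,.058),(.08,0),(0,-.058)]
def press(i):
    a=T[2]; R2=np.array([[np.cos(a),-np.sin(a)],[np.sin(a),np.cos(a)]])
    p=R2@L[i]+T[:2]; r=R2@L[i]; r/=np.linalg.norm(r)
    best=None
    for s in (1,-1):                       # tool x radial, y along the ridge
        x=np.r_[s*r,0]; z=np.array([0,0,-1.]); R=np.c_[x,np.cross(z,x),z]
        q=manip.inverse_kinematics([*p,.17],R)
        if q is not None:
            c=abs(q[5])+abs(q[5]-manip.sense()['qpos'][5])
            if best is None or c<best[0]: best=(c,R)
    R=best[1]; t=manip.tcp_to_tips
    manip.goto([*p,.11+t],R)
    manip.move_l([*p,.074+t],vel=.12)
    hit=manip.move_l([*p,.059+t],vel=.025,max_force=14)
    s=manip.sense(); print(i,hit,'tip',np.round(s['tool_pos']-[0,0,t],4),'want',p.round(4),'F',np.round(s['wrist_force'],1))
    manip.move_l([*p,.11+t],vel=.15)
    print('clock',round(manip.sense()['clock'],2))
E
python3 - <<'E'
from p import *
manip.gripper_to(0.0,10)
s=manip.sense(); print(s['clock'],s['gripper_width'])
press(0)
c=camera('side'); cv2.imwrite('pics/s1.png',cv2.resize(c['frame'][150:300,190:340],None,fx=4,fy=4))
E
```

```text
2.6833 2.9061752805336702e-05
0 True tip [ 0.648  -0.0075  0.0641] want [ 0.647  -0.0073] F [-1.7 -0.9  6.4]
clock 6.47
```

View pics/s1.png

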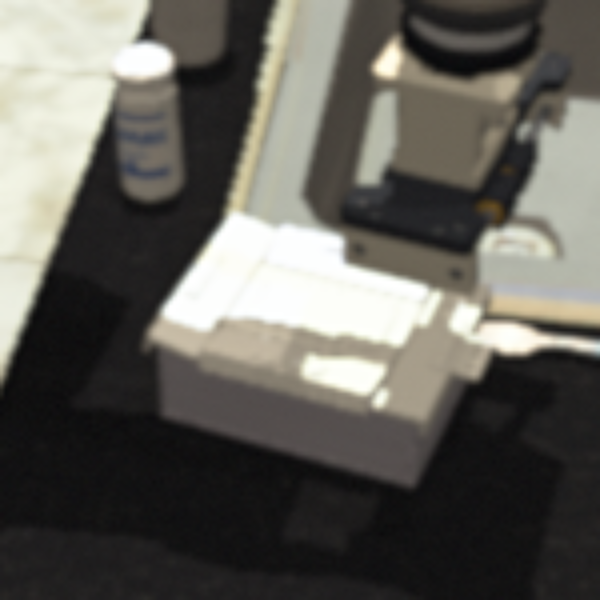

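The tip stopped at 64.1 mm, which is the shut height. In the picture the tab section at crop (430,360) sits lower than its neighbours, and the box is still in place. I'll press the other three next.

```bash
python3 - <<'E'
from p import *
for i in (1,2,3): press(i)
q=manip.sense()['tool_pos']; manip.move_l([.42,.12,.26],vel=.25)
ims=[]
for n,(x0,y0) in {'top':(250,160),'side':(215,180)}.items():
    c=camera(n); ims.append(cv2.resize(c['frame'][y0:y0+110,x0:x0+110],None,fx=3.6,fy=3.6,interpolation=cv2.INTER_CUBIC))
    s=silhouettes(n,'food_box')[0]; m=s['pixels']&(c['depth']>0); v,u=np.nonzero(m); P=world(c,np.c_[u,v],depth=c['depth'][m])
    l=(P[:,:2]-T[:2])@np.array([[np.cos(T[2]),-np.sin(T[2])],[np.sin(T[2]),np.cos(T[2])]])
    for nm,k in dict(tab=(l[:,0]<-.074)&(l[:,0]>-.088),sec=(l[:,1]>.052)&(abs(l[:,0])<.05),third=l[:,0]>.074,fourth=(l[:,1]<-.052)&(abs(l[:,0])<.05),mid=(abs(l)<[.05,.03]).all(1)).items():
        k=k&(P[:,2]>.05); print(n,nm,k.sum(),np.round(np.median(P[k,2]),4) if k.any() else None)
    print(cv2.minAreaRect(P[P[:,2]>.045][:,:2].astype(np.float32)*1000))
cv2.imwrite('pics/end.png',np.hstack(ims)); print(manip.sense()['clock'])
E
```

```text
1 True tip [ 0.5557 -0.0442  0.064 ] want [ 0.5552 -0.0438] F [-1.7  0.3  8.2]
clock 9.24
2 True tip [0.492  0.0321 0.064 ] want [0.4919 0.032 ] F [-2.2  0.5  9.7]
clock 11.93
3 True tip [0.5843 0.0688 0.0641] want [0.5837 0.0686] F [-1.5 -0.5  7.7]
clock 14.78
top tab 260 0.0619
top sec 272 0.0622
top third 224 0.0621
top fourth 141 0.062
top mid 940 0.0627
((555.9598388671875, 12.218315124511719), (132.1309051513672, 234.3072509765625), 76.54447174072266)
side tab 222 0.0634
side sec 337 0.0618
side third 139 0.0636
side fourth 104 0.0639
side mid 662 0.0642
((578.2254028320312, 7.9615631103515625), (135.2899169921875, 189.178466796875), 76.65359497070312)
16.0
```

View pics/end.png

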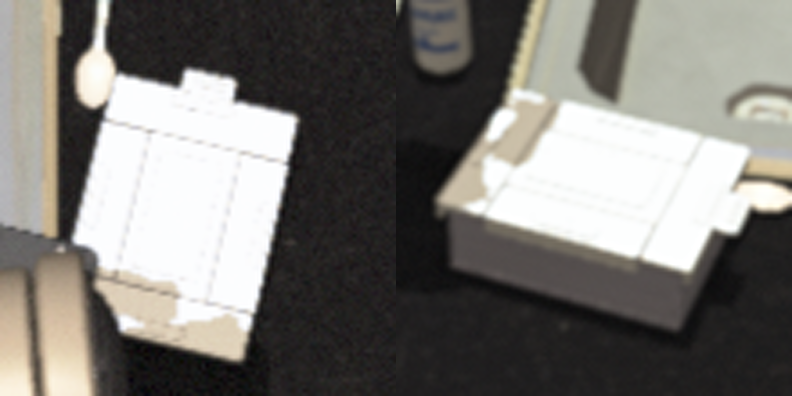

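All four sections lie flat, level with the panel at about 62 mm. The box is in the same place (tab at top-crop (210,80)), and the spoon has not moved.

```bash
python3 -c "
from bench import manip
print(manip.hand_in())"
```

```text
the job is handed in; nothing more can be done
None
```

All four rim sections were pressed to their shut height (about 64 mm at the ridge), tab side first and then clockwise. The box and spoon stayed in place in the last pictures, and the job was handed in at about 16 s.

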